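Close the bonding fixture: nest the angle, lower the top plate onto two pins

ROBOT

A 7-joint arm with a two-finger parallel gripper is mounted at the origin on a cart in front of the work surface, level with it; the furniture and walls round the work are solid. World frame = base frame: x ahead of the robot, y to its left, z up, the work surface at z = 0. Lengths are in m, angles in rad, forces in N, time in s.
With the tool pointing down it reaches from about 0.35 to 0.775 m from the base axis. Payload 3.1 kg.
Tool frame: the origin (TCP) lies at the very end of the fingers, on their centre line; the grasp point (between the pads) lies 19 mm behind it; z points along the fingers, y is the line along which they close (so a half turn about z gives the same grasp; the last joint's range is limited). The gripper opens to 85 mm and grips with 20 to 120 N. Pads are 22 mm wide; open, the fingers measure 114 mm over their backs; the gripper's body (76 mm by 85 mm) begins 54 mm behind the grasp point. The pads swing forward as they close: fully open they stand 13 mm farther back than shut.
Start: joints at [-1.144, 0.311, 0.014, 1.512, -0.004, 1.319, -0.027], TCP at [0.248, 0.491, 0.231] pointing down, gripper open.
Joint ranges: [-2.7, 2.7], [-0.3, 1.91], [-1.27, 1.3], [0.12, 2.57], [-1.44, 4.58], [0.2, 2.03], [-3.05, 3.05]. Speed limits (rad/s): [2.79, 2.79, 3.14, 3.14, 3.14, 3.14, 3.14].

INTERFACE

Orientations are given as a unit quaternion [x, y, z, w].
In Python, from station import * gives the robot as it stands.
- The arm moves only by the tool move_arm, never from a script. Its argument "deltas" is a list of rows, each an object of numbers: "gripper": the finger opening in mm, from 0 to 85.4; "tx", "ty", "tz": the shift along the world's x, y, z in mm; "turn": the turn about the world's z in rad. A call has 1 to 12 rows; each row shifts and turns the commanded pose from where the row before left it; what a row does not reach is not made up. A row lasts 1/8 s, in which the tool goes at most 62.5 mm and 10.7 degrees, less where a joint would pass 70% of its speed; a pose out of reach is approached as far as the arm can. A call is refused whole if a number of a shift passes 62.5 or a number of a turn 0.188, either way. A call with a gripper value outside its range is refused whole. The fingers move at their own pace and stop on an object; the grip force is fixed at half the most. Time passes only in rows, so rows that do not move let the fingers close. It gives the time, the measured TCP pose, the force, the opening and the grip force at its end, in the units of the state.
- get_obs(): the state, without advancing time (a new reading comes with each control period).
- camera(name): name is "scene" or "top"; returns a dict with "frame" (384x512x3 uint8, blue, green, red), "depth" (384x512 float32, m along the optical axis (not along the pixel's ray), 0 where there is no reading), "fx", "fy", "cx", "cy" (pixels), "k1" (the pictures are not rectified: a ray, as slopes to the right and down, at radius r is drawn at 1 + k1 r^2 times it, then the intrinsics apply), "position" and "rotation" of the camera in the world. Camera axes: x right, y down, z forward; pixel columns grow to the right and rows downward; lengths in m; the calibration is good to about 2 mm. A picture is of the moment at which its call begins.
- job_done(): hands the job in; it is judged then, once.
The state is a dict: "t": time; "joints": joint angles; "joint_vel": joint speeds; "joint_torque": joint torques, N m; "tcp_pos": TCP position; "ee_rot": TCP orientation; "force": force on the tool from outside, world axes, zero at the start; "torque": the same for the moment, N m; "gripper_width": opening from 0.0 (shut) to 1.0 (fully open); "grip_force": force on a finger pad.
Only numpy, scipy, OpenCV 4.12 (cv2) and the standard library are available. Lean on these libraries where they do the work, as an engineer would, in place of code of your own. Each camera call takes 0.05 s, during which the arm holds its last target. There are 200 camera calls.

TASK

Nest the loose aluminium angle section in the corner of the angle fixed on the bonding fixture, flat leg on flat leg, upright leg against upright leg and ends flush. Then take the steel top plate by its handle and lower it, level and without dropping it, over the two guide pins (large hole on the large pin) until it rests fully home on both shoulders, and let go. Leave the bottle, the beaker and the jar standing where they are.

Things in the scene. Friction and masses are not known exactly. Their poses are not given: they have to be found in the camera images.
- fixture: Bonding fixture, fixed to the worktop: dark steel base 90 (x) x 190 (y) x 12 mm; origin at the centre of its underside, z up. Lengthwise in its middle an aluminium angle is fixed, 100 mm long (y -50 to 50), 8 mm thick: flat leg x -34 to 12, z 12 to 20 mm; upright leg x 4 to 12, top at z 40 mm. Guide pins at x 0, y +76 (large) and y -76 mm (small).
- corner (a point): Where the loose angle's origin belongs when nested: fixture frame (0, 0, 20 mm), on the fixed flat leg, 4 mm before the inner face of the fixed upright leg (the corner opens to -x and up). Axes as the fixture's; the angle must lie the same way round. Nested, its upright leg stands 30 mm above the fixed one and can be held there.
- pin_large (a point): Nose of the large guide pin (fixture frame 0, +76, 100 mm). Steel pin of 16 mm diameter, straight up to z 88 mm, then narrowing to 7 mm at the nose; below it an aluminium shoulder of 26 mm diameter whose top is at z 72 mm.
- pin_small (a point): Nose of the small guide pin (fixture frame 0, -76, 100 mm). Steel pin of 12 mm diameter, straight up to z 88 mm, then narrowing to 3 mm at the nose; below it an aluminium shoulder of 22 mm diameter whose top is at z 72 mm.
- angle: Loose aluminium angle section (L), 100 mm long along its y, legs 8 mm thick, about 0.18 kg, lying on its flat leg. Origin: underside, middle of the upright leg. Upright leg x -4 to 4, z 0 to 50 mm; the flat leg runs on to x -34 mm, z 0 to 8 mm.
- top_plate: Loose steel plate, about 0.5 kg, 76 (x) x 180 (y) mm, at z 6 to 18 mm, on two ribs 6 mm deep, 80 mm long in y: keeper rib x -15 to -7, runner x 28 to 36. Origin: under its centre at the ribs' underside. Home, its origin is at (0, 0, 66 mm) of the fixture, axes alike; the keeper rib then hangs 3 mm beside the nested upright leg, 4 mm below its top: it cannot seat unless the angle is nested.
- handle (a point): Centre of the bar of the plate's dark bridge handle (plate frame 0, 0, 46 mm). Bar 16 mm wide (x), 16 mm high (z 38 to 54), 70 mm long along y, on two posts at y -30 and +30 mm; 20 mm free under the bar.
- hole_large (a point): Centre of the plate's large hole (18 mm), at the plate's lower face (plate frame 0, +76, 6 mm).
- hole_small (a point): Centre of the plate's small hole (14 mm), at the plate's lower face (plate frame 0, -76, 6 mm).
- vial_crimper: Bench crimper, fixed, always in the same place; not used. Green base 190 x 130 mm, column and head up to 320 mm. Its lever leans toward the robot: the red grip is 26 mm thick and spans z 360 to 460 mm, its end about 135 mm in -x and 45 mm in -y from the origin (at the underside): keep the wrist clear.
- bottle: Bystander: brown reagent bottle with red cap, 52 mm across, 106 mm tall, origin at the centre of its foot.
- beaker: Bystander: clear small beaker, 45 x 50 mm, 58 mm tall, origin at the centre of its foot.
- parts_jar_3: Bystander: small white jar with green cap, 36 mm across, 45 mm tall, origin at the centre of its foot.
Mind the look-alikes: they are no part of the job. Of the things shaped like the angle, the aluminium one is meant.

How it is judged:
On the way:
1. the angle is nested in the fixture's corner, both legs touching home and the ends flush (x of angle in the frame of fixture between -0.0025 and 0.002 m and y of angle in the frame of fixture between -0.005 and 0.005 m and z of angle in the frame of fixture between 0.0175 and 0.0225 m and angle between the y axis of angle and the y axis of fixture, either way round below 0.04 rad and angle between angle's own z axis and vertical below 0.04 rad), for 0.2 s.
At the end, for the whole second after the job is handed in: Angle nested: upright legs within 2.5 mm, flat leg down within 2.5 mm, ends flush within 5 mm, parallel within 0.04 rad. Top plate over both pins, home on the shoulders within 2.5 mm, centred within 3 mm, level within 0.03 rad. Both at rest and released (all of step 1 and x of top_plate in the frame of fixture between -0.003 and 0.003 m and y of top_plate in the frame of fixture between -0.003 and 0.003 m and z of top_plate in the frame of fixture between 0.063 and 0.0685 m and angle between the y axis of top_plate and the y axis of fixture, either way round below 0.04 rad and angle between top_plate's own z axis and vertical below 0.03 rad and linear speed of each of top_plate, angle below 0.01 m/s); the robot touches nothing.
It fails at once if a bystander (bottle, beaker or jar) is pushed more than 20 mm or tipped over (distance of any of bottle, beaker, parts_jar_3 from where it was at the start of the episode above 0.02 m or angle between any of bottle, beaker, parts_jar_3's own z axis and vertical above 0.35 rad).
It fails at once if the top plate is tipped more than 0.3 rad from level (angle between top_plate's own z axis and vertical above 0.3 rad).
It fails at once if the top plate is dropped: it moves faster than 0.45 m/s over the pins, less than 60 mm above its seat (x of top_plate in the frame of fixture between -0.04 and 0.04 m and y of top_plate in the frame of fixture between -0.04 and 0.04 m and z of top_plate in the frame of fixture below 0.126 m and linear speed of top_plate above 0.45 m/s).
It also fails if it takes over 64 s, if anything falls off the work surface, if the arm or the gripper's body presses on something with over 40 N, if the wrist force passes 120 N, or if a joint passes its speed limit or range.

## Working session

There is one attempt and no reset: what is moved stays moved. The work goes in short steps, Python scripts to look and compute and a tool call to move; the robot and the scene stay as the last step left them, time stands still between calls to the robot, and variables do not carry over. Pictures are saved under pics/ and viewed, at most 10 in all, crops included, and the job is handed in when it is done.

Besides the shell and the picture viewer there is one more tool, called after ">>>" as name(argument=value, ...) on one line, values as JSON. move_arm: Moves the arm, as the interface text tells. Its arguments: {"type":"object","properties":{"deltas":{"type":"array","items":{"type":"object","properties":{"gripper":{"type":"number"},"tx":{"type":"number"},"ty":{"type":"number"},"tz":{"type":"number"},"turn":{"type":"number"}}}}},"required":["deltas"]}

```bash
mkdir -p pics; ls
cat > h.py <<'E'
from station import *
import numpy as np, cv2
def save(n,f): cv2.imwrite('pics/'+n+'.png',f)
def K(c): return np.array([[c['fx'],0,c['cx']],[0,c['fy'],c['cy']],[0,0,1.]])
def R(c):
    r=np.array(c['rotation'],float)
    if r.shape==(3,3): return r
    from scipy.spatial.transform import Rotation
    return Rotation.from_quat(r).as_matrix()
def rays(c,uv):
    uv=np.atleast_2d(np.array(uv,float)); d=(uv-[c['cx'],c['cy']])/[c['fx'],c['fy']]
    s=d.copy()
    for _ in range(20): s=d/(1+c['k1']*(s**2).sum(1,keepdims=True))
    return np.c_[s,np.ones(len(s))]@R(c).T
def plane(c,uv,z):
    r=rays(c,uv); p=np.array(c['position']); return p+r*((z-p[2])/r[:,2])[:,None]
def dep(c):
    h,w=c['depth'].shape; u,v=np.meshgrid(np.arange(w),np.arange(h))
    r=rays(c,np.c_[u.ravel(),v.ravel()]); return (np.array(c['position'])+r*c['depth'].reshape(-1,1)).reshape(h,w,3)
E
python3 - <<'E'
from h import *
for n in ('scene','top'):
    c=camera(n); save(n+'0',c['frame']); np.save(n+'.npy',c,allow_pickle=True)
    print(n,{k:c[k] for k in c if k not in('frame','depth')})
o=get_obs(); print(o['t'],o['tcp_pos'],o['ee_rot'],o['force'])
E
```

```text
pics
scene {'fx': 387.514648256707, 'fy': 387.514648256707, 'cx': 255.49194951947652, 'cy': 192.79889348735642, 'k1': -0.04413772541193471, 'position': array([ 0.16545387, -0.40547819,  0.61755613]), 'rotation': array([ 0.86028279, -0.24149051,  0.13098261, -0.42946409])}
top {'fx': 471.0844623590301, 'fy': 471.0844623590301, 'cx': 257.0314748989695, 'cy': 194.67921685411028, 'k1': 0.05304297164618037, 'position': array([0.39470837, 0.21620876, 1.1940874 ]), 'rotation': array([ 0.71332508, -0.69653515,  0.0633515 , -0.04463975])}
0.1 [0.24821058 0.49005679 0.23030041] [ 2.32249413e-01  9.72655650e-01 -1.07412928e-03 -2.08260348e-04] [ 1.19338608 -0.30473998 -0.44407993]
```

View pics/scene0.png

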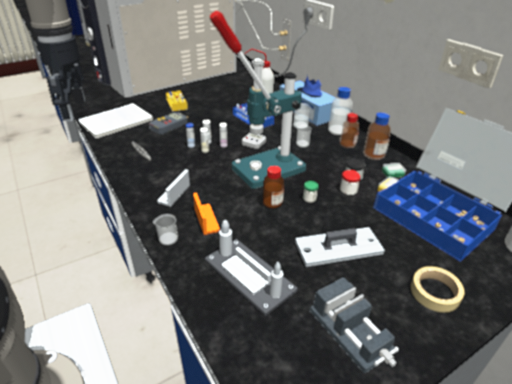

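View pics/top0.png

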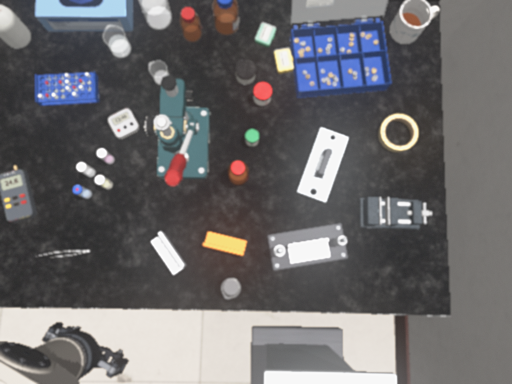

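The scene view shows the fixture at about (250,272), its pins at (225,238) and (277,280), the plate at (340,245), the aluminium angle at (175,188) and the orange look-alike at (205,213). In the top view (up = +x, left = +y) the fixture is at (308,247), the angle at (167,253) and the plate at (323,163). I'll enlarge both.

Run:
```python
from h import *
c=np.load('top.npy',allow_pickle=True).item(); s=np.load('scene.npy',allow_pickle=True).item()
a=cv2.resize(c['frame'][120:305,145:360],(800,688),interpolation=cv2.INTER_CUBIC)[:,:]
a=cv2.resize(c['frame'][120:300,140:360],(730,597),interpolation=cv2.INTER_CUBIC); save('topcrop',a)
b=cv2.resize(s['frame'][160:310,145:345],(800,600),interpolation=cv2.INTER_CUBIC); save('scenecrop',b)
P=dep(c); 
for u,v in [(279,250),(342,240),(308,252),(308,240),(323,163),(311,190),(338,135),(167,253),(172,250),(400,250)]: print(u,v,P[v,u].round(4))
```

```text
279 250 [0.4358 0.1352 0.0966]
342 240 [ 0.4627 -0.0121  0.0933]
308 252 [0.4353 0.0581 0.0245]
308 240 [0.4656 0.0564 0.0114]
323 163 [0.6549 0.0256 0.0525]
311 190 [0.5946 0.048  0.002 ]
338 135 [ 0.7374 -0.0187  0.019 ]
167 253 [0.4257 0.4071 0.0065]
172 250 [0.4321 0.389  0.0475]
400 250 [ 0.447  -0.1775  0.0014]
```

View pics/topcrop.png

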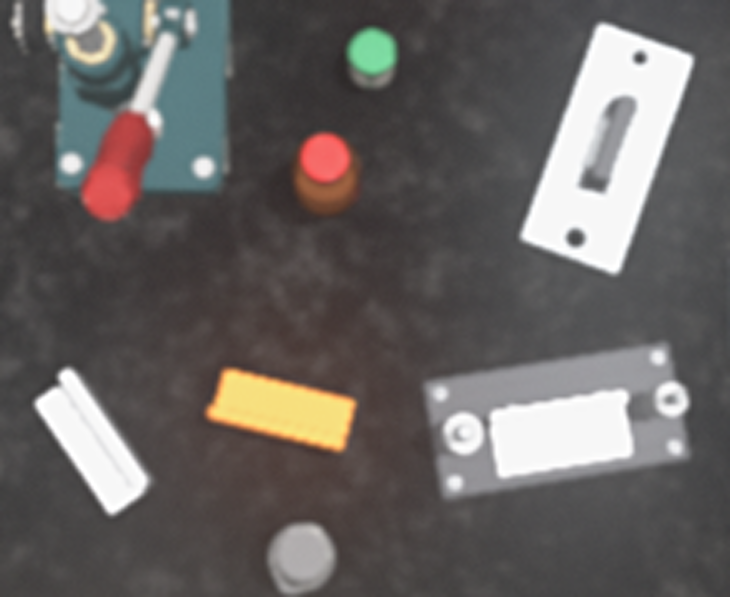

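View pics/scenecrop.png

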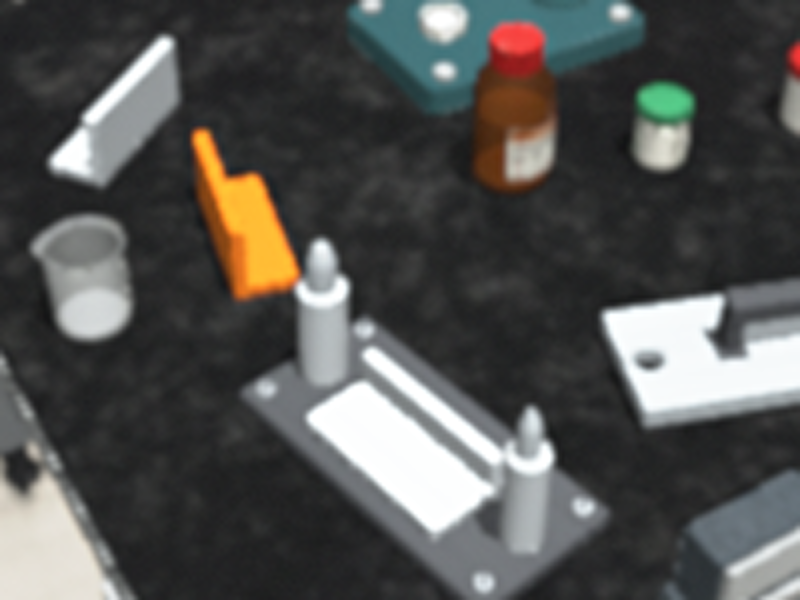

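The crops show the large pin on the left (+y) of the fixture and the fixed upright leg on its far side (+x). The plate's large hole is near the robot at (576,237) and the small one at (640,58). The angle's upright leg is on its right side. Next I measure.

```bash
cat > meas.py <<'E'
from h import *
def blobs(m,lo,hi,box):
    n,l,st,ce=cv2.connectedComponentsWithStats(m.astype(np.uint8)); u0,v0,u1,v1=box
    return [(ce[i].round(2),st[i][4]) for i in range(1,n) if lo<=st[i][4]<=hi and u0<ce[i][0]<u1 and v0<ce[i][1]<v1]
def rect(c,m,z):
    k,_=cv2.findContours(m.astype(np.uint8),cv2.RETR_EXTERNAL,cv2.CHAIN_APPROX_NONE); k=max(k,key=cv2.contourArea)
    p=plane(c,k[:,0,:],z)[:,:2]; r=cv2.minAreaRect((p*1000).astype(np.float32)); return np.round(r[0],1),np.round(r[1],1),round(r[2],2)
E
python3 - <<'E'
from meas import *
c=np.load('top.npy',allow_pickle=True).item(); s=np.load('scene.npy',allow_pickle=True).item()
g=c['frame'].min(2).astype(int)
def box(m,u0,v0,u1,v1):
    o=np.zeros_like(m); o[v0:v1,u0:u1]=m[v0:v1,u0:u1]; return o
b=blobs(g>160,2,400,(262,220,352,275)); 
for ce,a in b: print('fixblob',ce,a,plane(c,ce,.012).round(4)[0],'nose',plane(c,ce,.072).round(4)[0][:2])
m=box(g>200,290,225,335,270); print('flat',rect(c,m,.02))
pl=box(g>170,290,120,355,210); print('plate',rect(c,pl,.018))
for ce,a in blobs(box(g<130,300,125,345,200)&(cv2.dilate(pl.astype(np.uint8),np.ones((9,9)))>0),3,200,(295,122,350,205)): print('hole',ce,a,plane(c,ce,.018).round(4)[0])
P=dep(c); an=box(g>150,145,225,190,280)
print('angle z.008',rect(c,an&(P[...,2]<.02),.008)); print('angle up',rect(c,box(P[...,2]>.03,145,225,190,280),.05))
q=P[box(P[...,2]>.035,145,225,190,280)]; print(len(q),q.mean(0))
gs=s['frame'].min(2).astype(int)
for ce,a in blobs(gs>150,3,300,(200,225,300,310)): print('sblob',ce,a,plane(s,ce,.012).round(4)[0])
for n,w in (('beaker',(231,289)),('bottle',(237,170)),('lever',(172,177))): print(n,P[w[1],w[0]].round(3))
E
```

```text
fixblob [337.63 227.37] 30 [ 0.4992 -0.0182  0.012 ] nose [ 0.4939 -0.0063]
fixblob [341.6  239.97] 90 [ 0.4678 -0.028   0.012 ] nose [ 0.4641 -0.0156]
fixblob [272.38 238.15] 26 [0.4681 0.146  0.012 ] nose [0.4644 0.1495]
fixblob [279.44 250.15] 135 [0.4387 0.1278 0.012 ] nose [0.4364 0.1323]
fixblob [342.85 254.3 ] 27 [ 0.4322 -0.0308  0.012 ] nose [ 0.4303 -0.0183]
fixblob [276.5  265.21] 28 [0.4014 0.1346 0.012 ] nose [0.4011 0.1388]
flat (array([440.3,  54.9]), array([ 51.3, 104. ]), 10.06)
plate (array([660.6,  20.2]), array([ 80.3, 184.1]), 70.8)
hole [332.29 137.  ] 7 [ 0.732  -0.0041  0.018 ]
hole [324.1 152.8] 10 [0.6896 0.017  0.018 ]
hole [318.4  174.03] 30 [0.6337 0.0316 0.018 ]
hole [313.  191.5] 16 [0.5882 0.0452 0.018 ]
hole [305.06 197.35] 48 [0.5726 0.0653 0.018 ]
angle z.008 (array([421.5, 410.5]), array([105.3,  31.8]), 39.43)
angle up (array([434.6, 392.8]), array([101.4,  12.6]), 37.8)
173 [0.43295949 0.38204057 0.11507557]
sblob [235.67 242.27] 15 [0.4687 0.1454 0.012 ]
sblob [211.12 256.59] 17 [0.4019 0.134  0.012 ]
sblob [290.32 286.32] 22 [ 0.4999 -0.0192  0.012 ]
sblob [265.33 305.12] 24 [ 0.4328 -0.0314  0.012 ]
beaker [0.341 0.246 0.004]
bottle [0.62  0.238 0.108]
lever [0.534 0.334 0.453]
```

>>> move_arm(deltas=[{"tx": 15,"ty": -5,"turn": -0.182,"gripper": 85},{"tx": 15,"ty": -5,"turn": -0.182},{"tx": 15,"ty": -5,"turn": -0.182},{"tx": 17,"ty": -9,"tz": -10,"turn": -0.182},{"tx": 17,"ty": -9,"tz": -10,"turn": -0.182},{"tx": 17,"ty": -9,"tz": -15,"turn": -0.182},{"tx": 18,"ty": -10,"tz": -15,"turn": -0.182},{"tx": 18,"ty": -10,"tz": -15,"turn": -0.182},{"tx": 18,"ty": -11,"tz": -15,"turn": -0.182},{"tx": 18,"ty": -11,"tz": -15,"turn": -0.182},{"tx": 18,"ty": -12,"tz": -15,"turn": -0.18},{}])

```text
invalid input
```

```bash
cat >> h.py <<'E'
from scipy.spatial.transform import Rotation as Ro
def st():
    o=get_obs(); y=Ro.from_quat(o['ee_rot']).as_matrix()[:,1]
    print(round(o['t'],2),np.round(o['tcp_pos'],4),'yaw_y',round(np.degrees(np.arctan2(y[1],y[0])),2),'F',np.round(o['force'],1),'T',np.round(o['torque'],2),round(o['gripper_width'],3),np.round(o['grip_force'],1),'j7',np.round(o['joints'][6],2)); return o
E
python3 - <<'E'
from h import *
st()
a=camera('top')['frame'][180:300,130:260]; b=camera('scene')['frame'][110:260,110:270]
save('g1',np.hstack([cv2.resize(a,(420,390)),cv2.resize(b,(380,390))]))
E
```

```text
0.1 [0.2482 0.4901 0.2303] yaw_y 63.14 F [ 1.2 -0.3 -0.4] T [0.03 0.03 0.05] 1.001 0.0 j7 -0.03
```

View pics/g1.png

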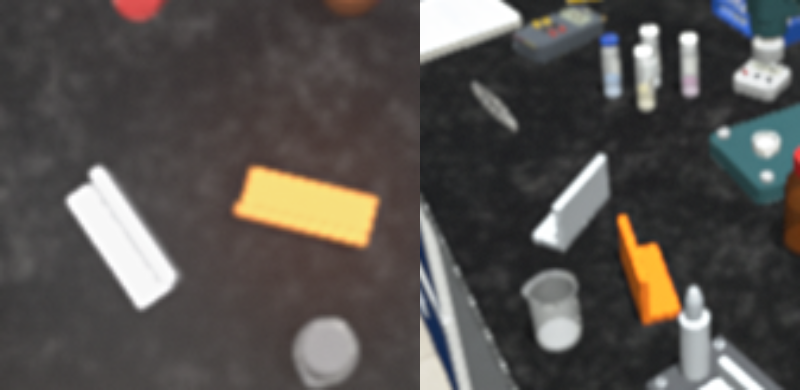

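The picture shows the arm hasn't moved: the call was refused, probably because of the empty row. I'll resend it with that row filled in.

>>> move_arm(deltas=[{"tx": 15,"ty": -5,"turn": -0.182,"gripper": 85},{"tx": 15,"ty": -5,"turn": -0.182},{"tx": 15,"ty": -5,"turn": -0.182},{"tx": 17,"ty": -9,"tz": -10,"turn": -0.182},{"tx": 17,"ty": -9,"tz": -10,"turn": -0.182},{"tx": 17,"ty": -9,"tz": -15,"turn": -0.182},{"tx": 18,"ty": -10,"tz": -15,"turn": -0.182},{"tx": 18,"ty": -10,"tz": -15,"turn": -0.182},{"tx": 18,"ty": -11,"tz": -15,"turn": -0.182},{"tx": 18,"ty": -11,"tz": -15,"turn": -0.182},{"tx": 18,"ty": -12,"tz": -15,"turn": -0.18},{"tz": 0}])

```text
invalid input
```

>>> move_arm(deltas=[{"tx": 15,"ty": -5,"tz": 0,"turn": -0.182,"gripper": 85}])

```text
t: 0.32
tcp_pos: [0.2618, 0.4863, 0.231]
ee_rot: [0.32, 0.947, -0.0, -0.001]
force: [0.2, 0.8, -0.2]
gripper_width: 0.992
grip_force: 0.0
```

All keys are required in every row.

>>> move_arm(deltas=[{"tx": 15,"ty": -5,"tz": 0,"turn": -0.182,"gripper": 85},{"tx": 15,"ty": -5,"tz": 0,"turn": -0.182,"gripper": 85},{"tx": 17,"ty": -9,"tz": -10,"turn": -0.182,"gripper": 85},{"tx": 17,"ty": -9,"tz": -10,"turn": -0.182,"gripper": 85},{"tx": 17,"ty": -9,"tz": -15,"turn": -0.182,"gripper": 85},{"tx": 18,"ty": -10,"tz": -15,"turn": -0.182,"gripper": 85},{"tx": 18,"ty": -10,"tz": -15,"turn": -0.182,"gripper": 85},{"tx": 18,"ty": -11,"tz": -15,"turn": -0.182,"gripper": 85},{"tx": 18,"ty": -11,"tz": -15,"turn": -0.182,"gripper": 85},{"tx": 18,"ty": -12,"tz": -15,"turn": -0.18,"gripper": 85},{"tx": 0,"ty": 0,"tz": 0,"turn": 0,"gripper": 85}])

```text
t: 1.7
tcp_pos: [0.4352, 0.392, 0.1199]
ee_rot: [0.944, 0.329, -0.001, 0.002]
force: [-0.0, -0.2, -0.9]
gripper_width: 0.991
grip_force: 0.0
```

Run:
```python
from h import *
st()
a=camera('top')['frame'][180:300,130:260]; b=camera('scene')['frame'][110:260,110:270]
save('g2',np.hstack([cv2.resize(a,(420,390)),cv2.resize(b,(380,390))]))
```

```text
1.7 [0.4352 0.392  0.1199] yaw_y -51.56 F [-0.  -0.2 -0.9] T [-0.02  0.05 -0.  ] 0.991 0.0 j7 -1.48
```

View pics/g2.png

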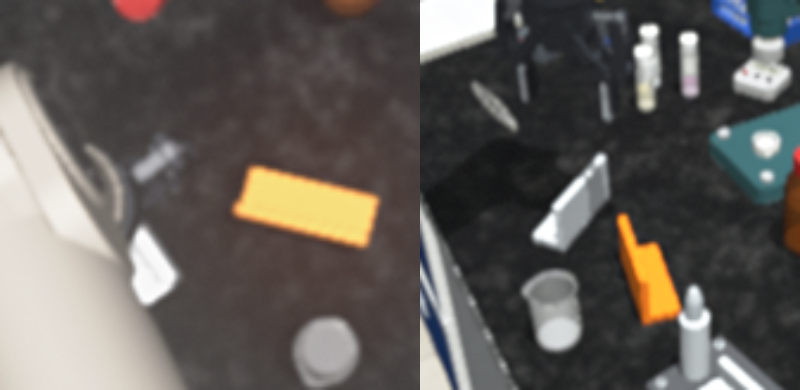

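The open fingers stand above the upright leg, one on each side. Now I descend and close.

>>> move_arm(deltas=[{"tx": -1,"ty": 2,"tz": -30,"turn": 0,"gripper": 85},{"tx": 0,"ty": 0,"tz": -30,"turn": 0,"gripper": 85},{"tx": 0,"ty": 0,"tz": -25,"turn": 0,"gripper": 85},{"tx": 0,"ty": 0,"tz": -9,"turn": 0,"gripper": 60},{"tx": 0,"ty": 0,"tz": 0,"turn": 0,"gripper": 20},{"tx": 0,"ty": 0,"tz": 0,"turn": 0,"gripper": 0},{"tx": 0,"ty": 0,"tz": 0,"turn": 0,"gripper": 0},{"tx": 0,"ty": 0,"tz": 0,"turn": 0,"gripper": 0},{"tx": 0,"ty": 0,"tz": 0,"turn": 0,"gripper": 0}])

```text
t: 2.92
tcp_pos: [0.4346, 0.3971, 0.0287]
ee_rot: [0.944, 0.33, 0.001, -0.0]
force: [0.2, 0.5, 6.1]
gripper_width: 0.076
grip_force: 62.2
```

>>> move_arm(deltas=[{"tx": -5,"ty": 0,"tz": 30,"turn": 0,"gripper": 0},{"tx": -10,"ty": 0,"tz": 40,"turn": 0,"gripper": 0},{"tx": -10,"ty": -10,"tz": 40,"turn": 0,"gripper": 0},{"tx": -5,"ty": -25,"tz": 20,"turn": 0.12,"gripper": 0},{"tx": 0,"ty": -35,"tz": 0,"turn": 0.12,"gripper": 0},{"tx": 0,"ty": -35,"tz": 0,"turn": 0.12,"gripper": 0},{"tx": 4,"ty": -45,"tz": 0,"turn": 0.12,"gripper": 0},{"tx": 6,"ty": -45,"tz": 0,"turn": 0.12,"gripper": 0},{"tx": 8,"ty": -45,"tz": 0,"turn": 0.12,"gripper": 0},{"tx": 8,"ty": -45,"tz": 0,"turn": 0.12,"gripper": 0},{"tx": 8,"ty": -45,"tz": 0,"turn": 0.12,"gripper": 0},{"tx": 0,"ty": -12,"tz": 0,"turn": 0.124,"gripper": 0}])

```text
t: 4.42
tcp_pos: [0.4373, 0.0507, 0.1571]
ee_rot: [0.639, 0.769, -0.001, 0.0]
force: [-0.3, 0.9, -0.8]
gripper_width: 0.078
grip_force: 61.3
```

Run:
```python
from h import *
st()
t=camera('top');s=camera('scene'); np.save('t1.npy',t,allow_pickle=True);np.save('s1.npy',s,allow_pickle=True)
a=t['frame'][180:300,240:370]; b=s['frame'][160:320,150:310]
save('g3',np.hstack([cv2.resize(a,(400,370)),cv2.resize(b,(400,370))]))
```

```text
4.42 [0.4373 0.0507 0.1571] yaw_y 10.52 F [-0.3  0.9 -0.8] T [ 0.09 -0.03 -0.05] 0.078 61.3 j7 0.12
```

View pics/g3.png

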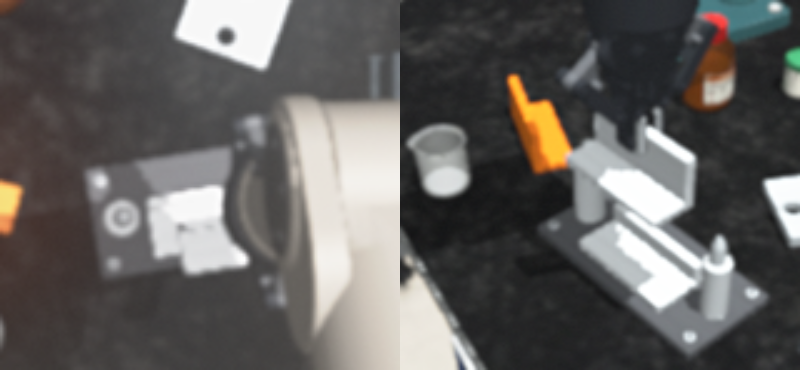

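The angle is held level and the right way round above the fixture. In the right panel the flat leg's corners are at about (570,152) and (648,222). I'll find its ends to check the y offset.

Run:
```python
from h import *
s=np.load('s1.npy',allow_pickle=True).item(); t=np.load('t1.npy',allow_pickle=True).item()
C=np.array([.4505,.0576]); a=np.radians(10.6); X=np.array([np.cos(a),np.sin(a)]); Y=np.array([-X[1],X[0]])
tcp=np.array([.4373,.0507])
def fx(p): d=(p[:2]-C)*1000; return np.round([d@X,d@Y],1)
print('tcp',fx(tcp))
def o(x,y): return (150+(x-400)/2.5,160+y*160/370)
for n,xy,z in (('flat -x+y top',(570,152),.1364),('flat -x-y top',(648,220),.1364),('upright top +x-y',(694,155),.1784)): print(n,fx(plane(s,o(*xy),z)[0]))
# depth points of held angle in scene: flat leg top and upright
P=dep(s); q=P[160:320,150:310].reshape(-1,3)
f=np.array([fx(p) for p in q])
m=(q[:,2]>.128)&(q[:,2]<.143)&(abs(f[:,0]+30)<35)&(abs(f[:,1])<62)
print('flat',m.sum(),np.percentile(f[m],[1,5,50,95,99],axis=0).T, np.median(q[m,2]))
m=(q[:,2]>.150)&(q[:,2]<.181)&(f[:,0]>-40)&(f[:,0]<5)&(abs(f[:,1])<62)
print('up',m.sum(),np.percentile(f[m],[1,5,50,95,99],axis=0).T)
for lo in(-50,-40,-30,-20,10,20,30): 
    k=m&(f[:,1]>lo)&(f[:,1]<lo+10); print(lo,k.sum(),np.median(f[k,0]) if k.any() else '')
P=dep(t); q=P[180:300,240:370].reshape(-1,3); f=np.array([fx(p) for p in q]); m=(q[:,2]>.12)&(q[:,2]<.146)&(abs(f[:,0]+30)<35)&(abs(f[:,1])<62)
print('topflat',m.sum(),np.percentile(f[m],[1,5,50,95,99],axis=0).T)
```

```text
tcp [-14.2  -4.4]
flat -x+y top [-44.3  38.6]
flat -x-y top [-51.  -56.2]
upright top +x-y [-11.2 -58. ]
flat 890 [[-49.311 -48.8   -33.3   -18.1   -15.8  ]
 [-59.    -57.7   -14.8    35.8    40.3  ]] 0.13538496016796503
up 482 [[-31.919 -31.    -18.6   -10.91    1.619]
 [-58.9   -58.095 -26.1    27.185  38.147]]
-50 61 -18.5
-40 63 -18.6
-30 60 -18.4
-20 125 -19.9
10 3 -18.8
20 19 -18.9
30 22 -18.7
topflat 238 [[-4.7489e+01 -4.6345e+01 -3.4150e+01 -1.9455e+01 -1.8100e+01]
 [ 3.3000e-02  4.1550e+00  2.3600e+01  4.0960e+01  4.2100e+01]]
```

The held angle spans y of about -58 to +42 in the fixture frame, so it needs +8 mm in y. It is parallel to the fixture. I'll correct this, lower it with a gap of about 6 mm in x, then look at the forces.

>>> move_arm(deltas=[{"tx": 6,"ty": 10,"tz": -20,"turn": 0,"gripper": 0},{"tx": 0,"ty": 0,"tz": -30,"turn": 0,"gripper": 0},{"tx": 0,"ty": 0,"tz": -30,"turn": 0,"gripper": 0},{"tx": 0,"ty": 0,"tz": -20,"turn": 0,"gripper": 0},{"tx": 0,"ty": 0,"tz": -5,"turn": 0,"gripper": 0},{"tx": 0,"ty": 0,"tz": 0,"turn": 0,"gripper": 0},{"tx": 0,"ty": 0,"tz": 0,"turn": 0,"gripper": 0}])

```text
t: 5.4
tcp_pos: [0.4444, 0.0652, 0.0532]
ee_rot: [0.638, 0.77, 0.001, 0.001]
force: [1.3, -0.8, -1.4]
gripper_width: 0.078
grip_force: 61.2
```

>>> move_arm(deltas=[{"tx": 0,"ty": 0,"tz": -1.5,"turn": 0,"gripper": 0},{"tx": 0,"ty": 0,"tz": -1.5,"turn": 0,"gripper": 0},{"tx": 0,"ty": 0,"tz": 0,"turn": 0,"gripper": 0}])

```text
t: 5.78
tcp_pos: [0.4434, 0.0647, 0.0493]
ee_rot: [0.638, 0.77, 0.0, -0.0]
force: [-0.1, -0.3, -1.6]
gripper_width: 0.079
grip_force: 61.2
```

```bash
cat > fxm.py <<'E'
from h import *
C=np.array([.4505,.0576]); a=np.radians(10.6); X=np.array([np.cos(a),np.sin(a)]); Y=np.array([-X[1],X[0]])
def F(q): d=(q[:,:2]-C)*1000; return np.c_[d@X,d@Y,q[:,2]*1000]
def stat(c,n,zr,xr,yr=(-62,62)):
    f=F(dep(c).reshape(-1,3)); m=(f[:,2]>zr[0])&(f[:,2]<zr[1])&(f[:,0]>xr[0])&(f[:,0]<xr[1])&(f[:,1]>yr[0])&(f[:,1]<yr[1]); f=f[m]
    print(n,len(f),np.percentile(f,[1,5,50,95,99],axis=0).T.round(1).tolist() if len(f) else ''); return f
E
python3 - <<'E'
from fxm import *
o=st(); print(F(np.array([o['tcp_pos']])).round(1))
s=camera('scene'); np.save('s2.npy',s,allow_pickle=True)
f=stat(s,'flat loose',(24,33),(-55,-14)); f=stat(s,'upright',(45,68),(-25,8)); stat(s,'fixed flat',(17,23),(-45,0))
stat(s,'fixed up top',(36,43),(2,16)); st()
E
```

```text
5.78 [0.4434 0.0647 0.0493] yaw_y 10.65 F [-0.1 -0.3 -1.6] T [ 0.03 -0.07  0.02] 0.079 61.2 j7 0.19
[[-5.7  8.3 49.3]]
flat loose 530 [[-40.9, -40.0, -28.2, -15.5, -14.2], [-45.7, -42.8, 0.5, 47.8, 52.7], [24.5, 25.6, 27.5, 29.2, 30.0]]
upright 204 [[-22.8, -21.8, -10.0, -4.5, -2.6], [-46.0, -45.3, -18.5, 7.5, 14.7], [45.6, 46.6, 58.2, 67.4, 67.7]]
fixed flat 93 [[-40.4, -40.2, -27.2, -3.1, -0.6], [-51.3, -50.9, -45.5, 36.7, 48.3], [17.0, 17.3, 19.8, 22.7, 23.0]]
fixed up top 32 [[3.4, 4.0, 7.5, 11.8, 12.0], [-50.3, -50.1, -43.7, -33.8, -31.9], [36.1, 36.4, 38.6, 40.3, 40.4]]
5.83 [0.4435 0.0647 0.0493] yaw_y 10.65 F [-1.2 -0.2 -1.6] T [ 0.02 -0.    0.  ] 0.079 61.2 j7 0.19
```

The loose angle is about 4 mm too far in +y and 5 to 6 mm short of the upright. I'll correct both, pushing gently.

>>> move_arm(deltas=[{"tx": 0.7,"ty": -4,"tz": 0,"turn": 0,"gripper": 0},{"tx": 2.5,"ty": 0.5,"tz": 0,"turn": 0,"gripper": 0},{"tx": 2,"ty": 0.4,"tz": 0,"turn": 0,"gripper": 0},{"tx": 1.2,"ty": 0.2,"tz": 0,"turn": 0,"gripper": 0},{"tx": 0,"ty": 0,"tz": -1,"turn": 0,"gripper": 0},{"tx": 0,"ty": 0,"tz": 0,"turn": 0,"gripper": 0}])

```text
t: 6.58
tcp_pos: [0.45, 0.0618, 0.0487]
ee_rot: [0.638, 0.77, 0.0, -0.0]
force: [-1.1, -0.6, 2.6]
gripper_width: 0.077
grip_force: 62.1
```

>>> move_arm(deltas=[{"tx": 0.8,"ty": 0.1,"tz": -1,"turn": 0,"gripper": 0},{"tx": 0.5,"ty": 0.1,"tz": 0,"turn": 0,"gripper": 0},{"tx": 0,"ty": 0,"tz": 0,"turn": 0,"gripper": 0}])

```text
t: 6.95
tcp_pos: [0.4501, 0.0619, 0.0486]
ee_rot: [0.638, 0.77, -0.001, -0.001]
force: [-7.1, -0.9, 16.2]
gripper_width: 0.076
grip_force: 63.9
```

Run:
```python
from fxm import *
o=st(); print(F(np.array([o['tcp_pos']])).round(1))
s=camera('scene')
f=stat(s,'flat loose',(24,33),(-55,-14)); f=stat(s,'upright',(45,68),(-25,8)); st()
```

```text
6.95 [0.4501 0.0619 0.0486] yaw_y 10.66 F [-7.1 -0.9 16.2] T [-0.15  1.44 -0.02] 0.076 63.9 j7 0.21
[[ 0.4  4.3 48.6]]
flat loose 421 [[-35.0, -34.3, -25.2, -15.2, -14.2], [-49.8, -46.9, -3.5, 44.1, 48.9], [24.4, 25.1, 26.9, 28.6, 29.3]]
upright 216 [[-17.1, -16.3, -4.0, 1.9, 4.8], [-49.9, -49.3, -21.2, 6.2, 32.2], [45.2, 46.1, 58.4, 67.4, 67.7]]
7.0 [0.45   0.0618 0.0486] yaw_y 10.65 F [-7.  -0.7 14.8] T [-0.17  1.46 -0.01] 0.075 63.9 j7 0.21
```

The angle is in contact in x (7 N) and z (15 N) and its ends are flush to within 1 mm. I'll release, lift and go to the plate.

>>> move_arm(deltas=[{"tx": 0,"ty": 0,"tz": 0.8,"turn": 0,"gripper": 15},{"tx": 0,"ty": 0,"tz": 0,"turn": 0,"gripper": 35},{"tx": 0,"ty": 0,"tz": 10,"turn": 0,"gripper": 35},{"tx": 0,"ty": 0,"tz": 40,"turn": 0,"gripper": 35},{"tx": 0,"ty": 0,"tz": 50,"turn": 0,"gripper": 60},{"tx": 30,"ty": -6,"tz": 20,"turn": 0.17,"gripper": 70},{"tx": 40,"ty": -8,"tz": 0,"turn": 0.18,"gripper": 70},{"tx": 45,"ty": -8,"tz": 0,"turn": 0.18,"gripper": 70},{"tx": 45,"ty": -8,"tz": 0,"turn": 0.18,"gripper": 70},{"tx": 30,"ty": -7,"tz": -20,"turn": 0.17,"gripper": 70},{"tx": 20,"ty": -5,"tz": -20,"turn": 0.17,"gripper": 70},{"tx": 0,"ty": 0,"tz": -10,"turn": 0,"gripper": 70}])

```text
t: 8.5
tcp_pos: [0.6614, 0.0189, 0.1165]
ee_rot: [0.168, 0.986, -0.001, -0.001]
force: [-0.6, -0.2, -0.8]
gripper_width: 0.82
grip_force: 0.0
```

>>> move_arm(deltas=[{"tx": 0,"ty": 0,"tz": 0,"turn": 0,"gripper": 70},{"tx": 0,"ty": 0,"tz": 0,"turn": 0,"gripper": 70}])

```text
t: 8.75
tcp_pos: [0.6611, 0.0206, 0.1194]
ee_rot: [0.167, 0.986, 0.0, 0.001]
force: [-0.4, 0.1, -0.2]
gripper_width: 0.821
grip_force: 0.0
```

Run:
```python
from fxm import *
o=st()
s=camera('scene'); np.save('s3.npy',s,allow_pickle=True)
stat(s,'flat loose',(24,33),(-55,-10)); stat(s,'upright',(45,72),(-25,12))
# plate: points 12..24 mm high near
P=dep(s); q=P.reshape(-1,3); m=(q[:,2]>.010)&(q[:,2]<.026)&(abs(q[:,0]-.66)<.13)&(abs(q[:,1]-.02)<.1)&(s['frame'].min(2).ravel()>130)
r=cv2.minAreaRect((q[m,:2]*1000).astype(np.float32)); print('plate',m.sum(),r)
m=(q[:,2]>.035)&(q[:,2]<.062)&(abs(q[:,0]-.66)<.08)&(abs(q[:,1]-.02)<.06); 
r=cv2.minAreaRect((q[m,:2]*1000).astype(np.float32)); print('handle',m.sum(),r)
t=camera('top'); np.save('t3.npy',t,allow_pickle=True)
b=s['frame'][200:300,190:400]; save('g4',cv2.resize(b,(800,381),interpolation=cv2.INTER_CUBIC))
```

```text
8.75 [0.6611 0.0206 0.1194] yaw_y 70.81 F [-0.4  0.1 -0.2] T [-0.03  0.    0.03] 0.821 0.0 j7 1.31
flat loose 488 [[-34.9, -34.0, -23.3, -11.6, -10.2], [-49.7, -46.2, -3.1, 44.9, 49.0], [24.3, 24.9, 26.9, 28.5, 29.1]]
upright 449 [[-5.4, -4.9, -3.6, 2.3, 3.6], [-49.8, -48.4, -3.7, 45.2, 50.7], [45.5, 46.8, 62.2, 70.1, 70.8]]
plate 1677 ((661.8139038085938, 18.347747802734375), (79.852294921875, 182.9215850830078), 70.97564697265625)
handle 306 ((660.0296020507812, 17.53115463256836), (18.59225082397461, 69.49114990234375), 71.3047103881836)
```

View pics/g4.png

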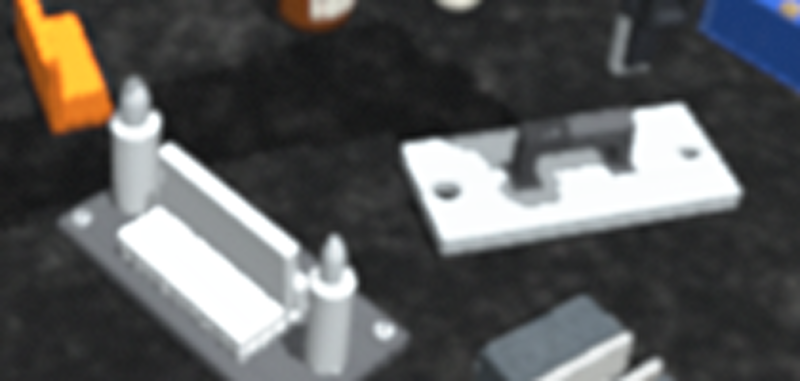

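The angle stands nested on its own, flat leg y -50 to 50 and upright leg against upright leg. The plate's handle is at about (661, 19) mm with yaw 71°. I'll descend and grip it.

>>> move_arm(deltas=[{"tx": 0,"ty": -1,"tz": -25,"turn": 0,"gripper": 70},{"tx": 0,"ty": 0,"tz": -30,"turn": 0,"gripper": 70},{"tx": 0,"ty": 0,"tz": -25,"turn": 0,"gripper": 60},{"tx": 0,"ty": 0,"tz": -12,"turn": 0,"gripper": 40},{"tx": 0,"ty": 0,"tz": 0,"turn": 0,"gripper": 25},{"tx": 0,"ty": 0,"tz": 0,"turn": 0,"gripper": 5},{"tx": 0,"ty": 0,"tz": 0,"turn": 0,"gripper": 0},{"tx": 0,"ty": 0,"tz": 0,"turn": 0,"gripper": 0},{"tx": 0,"ty": 0,"tz": 0,"turn": 0,"gripper": 0}])

```text
t: 9.98
tcp_pos: [0.6622, 0.0193, 0.0273]
ee_rot: [0.166, 0.986, 0.0, 0.001]
force: [0.1, 1.1, 2.6]
gripper_width: 0.172
grip_force: 61.7
```

>>> move_arm(deltas=[{"tx": 0,"ty": 0,"tz": 8,"turn": 0,"gripper": 0},{"tx": 0,"ty": 0,"tz": 20,"turn": 0,"gripper": 0},{"tx": 0,"ty": 0,"tz": 30,"turn": 0,"gripper": 0},{"tx": 0,"ty": 0,"tz": 35,"turn": 0,"gripper": 0},{"tx": 0,"ty": 0,"tz": 35,"turn": 0,"gripper": 0},{"tx": 0,"ty": 0,"tz": 22,"turn": 0,"gripper": 0},{"tx": 0,"ty": 0,"tz": 10,"turn": 0,"gripper": 0},{"tx": 0,"ty": 0,"tz": 0,"turn": 0,"gripper": 0}])

```text
t: 10.98
tcp_pos: [0.6613, 0.0188, 0.1867]
ee_rot: [0.167, 0.986, 0.0, 0.0]
force: [1.1, 0.6, -5.4]
gripper_width: 0.176
grip_force: 60.7
```

>>> move_arm(deltas=[{"tx": -8,"ty": 2,"tz": 0,"turn": -0.05,"gripper": 0},{"tx": -18,"ty": 3,"tz": 0,"turn": -0.1,"gripper": 0},{"tx": -24,"ty": 4,"tz": 0,"turn": -0.12,"gripper": 0},{"tx": -26,"ty": 5,"tz": 0,"turn": -0.12,"gripper": 0},{"tx": -26,"ty": 5,"tz": 0,"turn": -0.12,"gripper": 0},{"tx": -26,"ty": 5,"tz": 0,"turn": -0.12,"gripper": 0},{"tx": -26,"ty": 4,"tz": 0,"turn": -0.12,"gripper": 0},{"tx": -24,"ty": 4,"tz": 0,"turn": -0.12,"gripper": 0},{"tx": -20,"ty": 3,"tz": 0,"turn": -0.1,"gripper": 0},{"tx": -10,"ty": 2,"tz": 0,"turn": -0.06,"gripper": 0},{"tx": -4,"ty": 1,"tz": 0,"turn": -0.02,"gripper": 0},{"tx": 0,"ty": 0,"tz": 0,"turn": 0,"gripper": 0}])

```text
t: 12.48
tcp_pos: [0.4488, 0.057, 0.1857]
ee_rot: [0.638, 0.77, -0.0, -0.0]
force: [0.3, -0.4, -4.2]
gripper_width: 0.178
grip_force: 60.6
```

>>> move_arm(deltas=[{"tx": 0,"ty": 0,"tz": -5,"turn": 0,"gripper": 0},{"tx": 0,"ty": 0,"tz": 0,"turn": 0,"gripper": 0},{"tx": 0,"ty": 0,"tz": 0,"turn": 0,"gripper": 0}])

```text
t: 12.85
tcp_pos: [0.4493, 0.0568, 0.1809]
ee_rot: [0.638, 0.77, -0.0, 0.0]
force: [-0.9, -0.4, -4.7]
gripper_width: 0.177
grip_force: 60.5
```

Run:
```python
from fxm import *
o=st(); print(F(np.array([o['tcp_pos']])).round(1)); zt=(o['tcp_pos'][2]-.0273+.018)*1000; print('plate top z',zt)
s=camera('scene'); t=camera('top'); np.save('s4.npy',s,allow_pickle=True); np.save('t4.npy',t,allow_pickle=True)
for n,c in (('scene',s),('top',t)):
    f=F(dep(c).reshape(-1,3)); m=(abs(f[:,2]-zt)<8)&(abs(f[:,0])<60)&(abs(f[:,1])<115)&(c['frame'].min(2).ravel()>110)
    p=f[m]; print(n,m.sum(),cv2.minAreaRect(p[:,:2].astype(np.float32)),np.percentile(p,[.5,50,99.5],axis=0).T.round(1).tolist())
    A=np.c_[p[:,:2],np.ones(len(p))]; print('tilt',np.linalg.lstsq(A,p[:,2],rcond=None)[0])
h=np.hstack([cv2.resize(s['frame'][180:320,190:330],(400,400),interpolation=cv2.INTER_CUBIC),cv2.resize(t['frame'][180:320,240:380],(400,400),interpolation=cv2.INTER_CUBIC)]); save('g5',h)
```

```text
12.85 [0.4493 0.0568 0.1809] yaw_y 10.65 F [-0.9 -0.4 -4.7] T [-0.01  0.05 -0.07] 0.177 60.5 j7 0.11
[[ -1.3  -0.6 180.9]]
plate top z 171.6263403602704
scene 2204 ((-1.5376014709472656, -0.7688827514648438), (78.4554443359375, 181.90452575683594), 0.4023701548576355) [[-40.0, -15.5, 36.8], [-91.0, -35.5, 88.5], [163.9, 170.6, 173.5]]
tilt [1.90183377e-02 3.97852696e-03 1.70554563e+02]
top 1166 ((-0.989593505859375, 45.99861526489258), (75.47103881835938, 87.29827117919922), 0.2214292734861374) [[-38.6, -3.1, 36.6], [4.5, 50.9, 89.5], [167.2, 172.0, 177.5]]
tilt [5.37511075e-03 1.60527234e-03 1.71930272e+02]
```

View pics/g5.png

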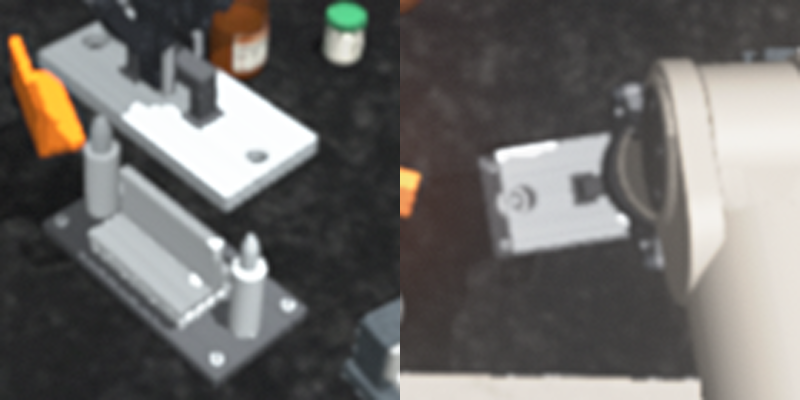

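The plate hangs level and the right way round, with its large hole over the large pin. The holes are at about (258,156) and (95,41) in the left panel. A quick check of both:

Run:
```python
from fxm import *
s=np.load('s4.npy',allow_pickle=True).item(); t=np.load('t4.npy',allow_pickle=True).item()
g=s['frame'].min(2).astype(float); o=[]
for u,v in ((280.3,234.6),(223.3,194.4)):
    p=g[int(v)-6:int(v)+8,int(u)-7:int(u)+9]; w=np.clip(np.median(p)-15-p,0,None); 
    yy,xx=np.mgrid[int(v)-6:int(v)+8,int(u)-7:int(u)+9]; c=[(w*xx).sum()/w.sum(),(w*yy).sum()/w.sum()]; o.append(F(plane(s,c,.1705))[0]); print(c,o[-1].round(1))
print(np.mean(o,0).round(1))
```

```text
[np.float64(282.3799582463466), np.float64(236.64897107068296)] [ -2.9 -85.8 170.5]
[np.float64(225.6123635500712), np.float64(190.00355956336023)] [  8.7  80.1 170.5]
[  2.9  -2.8 170.5]
```

Those centroids are spoiled by the background. The plate outline, which both views agree on, is sound: it needs about +1.2 mm in x and +0.7 mm in y. I'll lower in stages and watch the forces.

>>> move_arm(deltas=[{"tx": 1,"ty": 0.9,"tz": -12,"turn": 0,"gripper": 0},{"tx": 0,"ty": 0,"tz": -18,"turn": 0,"gripper": 0},{"tx": 0,"ty": 0,"tz": -18,"turn": 0,"gripper": 0},{"tx": 0,"ty": 0,"tz": -8,"turn": 0,"gripper": 0},{"tx": 0,"ty": 0,"tz": -4,"turn": 0,"gripper": 0},{"tx": 0,"ty": 0,"tz": 0,"turn": 0,"gripper": 0}])

```text
t: 13.7
tcp_pos: [0.4504, 0.0579, 0.1212]
ee_rot: [0.638, 0.77, 0.0, 0.0]
force: [-0.0, -0.0, -4.4]
gripper_width: 0.175
grip_force: 60.6
```

>>> move_arm(deltas=[{"tx": 0,"ty": 0,"tz": -3,"turn": 0,"gripper": 0},{"tx": 0,"ty": 0,"tz": -3,"turn": 0,"gripper": 0},{"tx": 0,"ty": 0,"tz": -2,"turn": 0,"gripper": 0},{"tx": 0,"ty": 0,"tz": 0,"turn": 0,"gripper": 0}])

```text
t: 14.2
tcp_pos: [0.45, 0.0579, 0.113]
ee_rot: [0.638, 0.77, -0.0, -0.0]
force: [0.1, -0.6, -4.6]
gripper_width: 0.177
grip_force: 60.7
```

Run:
```python
from fxm import *
o=st(); print(F(np.array([o['tcp_pos']])).round(1)); zt=(o['tcp_pos'][2]-.0273+.018)*1000
s=camera('scene'); t=camera('top')
for n,c in (('scene',s),('top',t)):
    f=F(dep(c).reshape(-1,3)); m=(abs(f[:,2]-zt)<8)&(abs(f[:,0])<60)&(abs(f[:,1])<115)&(c['frame'].min(2).ravel()>110)
    p=f[m]; print(n,m.sum(),cv2.minAreaRect(p[:,:2].astype(np.float32)),np.percentile(p,[.5,50,99.5],axis=0).T.round(1).tolist())
```

```text
14.2 [0.45   0.0579 0.113 ] yaw_y 10.66 F [ 0.1 -0.6 -4.6] T [0.01 0.05 0.08] 0.177 60.7 j7 0.16
[[ -0.4   0.4 113. ]]
scene 2058 ((-0.615478515625, 0.44216156005859375), (78.19673919677734, 182.82704162597656), 0.039747029542922974) [[-39.2, -14.7, 37.2], [-90.4, -35.2, 89.1], [96.1, 102.6, 105.9]]
top 1033 ((-0.1215972900390625, 47.603355407714844), (85.98115539550781, 75.87232208251953), 89.89869689941406) [[-37.6, -1.4, 37.5], [6.4, 53.1, 90.4], [97.1, 103.9, 109.0]]
```

>>> move_arm(deltas=[{"tx": 0.2,"ty": -0.1,"tz": -3,"turn": 0,"gripper": 0},{"tx": 0,"ty": 0,"tz": -3,"turn": 0,"gripper": 0},{"tx": 0,"ty": 0,"tz": -2,"turn": 0,"gripper": 0},{"tx": 0,"ty": 0,"tz": 0,"turn": 0,"gripper": 0}])

```text
t: 14.8
tcp_pos: [0.4501, 0.0577, 0.1048]
ee_rot: [0.638, 0.77, -0.0, -0.0]
force: [0.1, -0.2, -4.2]
gripper_width: 0.175
grip_force: 60.7
```

>>> move_arm(deltas=[{"tx": 0,"ty": 0,"tz": -3,"turn": 0,"gripper": 0},{"tx": 0,"ty": 0,"tz": -3,"turn": 0,"gripper": 0},{"tx": 0,"ty": 0,"tz": -2,"turn": 0,"gripper": 0},{"tx": 0,"ty": 0,"tz": 0,"turn": 0,"gripper": 0}])

```text
t: 15.3
tcp_pos: [0.4501, 0.0578, 0.0969]
ee_rot: [0.638, 0.77, -0.0, -0.0]
force: [-0.6, 0.1, -4.2]
gripper_width: 0.173
grip_force: 60.7
```

>>> move_arm(deltas=[{"tx": 0,"ty": 0,"tz": -1.5,"turn": 0,"gripper": 0},{"tx": 0,"ty": 0,"tz": -1.5,"turn": 0,"gripper": 0},{"tx": 0,"ty": 0,"tz": 0,"turn": 0,"gripper": 0}])

```text
t: 15.68
tcp_pos: [0.4502, 0.0578, 0.094]
ee_rot: [0.638, 0.77, -0.0, -0.0]
force: [-0.5, 0.3, -4.4]
gripper_width: 0.174
grip_force: 60.7
```

>>> move_arm(deltas=[{"tx": 0,"ty": 0,"tz": -0.7,"turn": 0,"gripper": 0},{"tx": 0,"ty": 0,"tz": -0.7,"turn": 0,"gripper": 0},{"tx": 0,"ty": 0,"tz": 0,"turn": 0,"gripper": 0}])

```text
t: 16.05
tcp_pos: [0.4506, 0.0579, 0.0931]
ee_rot: [0.638, 0.77, 0.0, 0.0]
force: [-0.9, 0.1, 0.4]
gripper_width: 0.175
grip_force: 61.2
```

The plate has touched down and its weight is taken. I'll release it and lift clear.

>>> move_arm(deltas=[{"tx": 0,"ty": 0,"tz": -0.4,"turn": 0,"gripper": 0},{"tx": 0,"ty": 0,"tz": 0,"turn": 0,"gripper": 22},{"tx": 0,"ty": 0,"tz": 0,"turn": 0,"gripper": 40},{"tx": 0,"ty": 0,"tz": 0,"turn": 0,"gripper": 50},{"tx": 0,"ty": 0,"tz": 8,"turn": 0,"gripper": 50},{"tx": 0,"ty": 0,"tz": 25,"turn": 0,"gripper": 50},{"tx": 0,"ty": 0,"tz": 40,"turn": 0,"gripper": 50},{"tx": 0,"ty": 0,"tz": 40,"turn": 0,"gripper": 50},{"tx": -30,"ty": 0,"tz": 30,"turn": 0,"gripper": 50},{"tx": -30,"ty": 0,"tz": 0,"turn": 0,"gripper": 50},{"tx": 0,"ty": 0,"tz": 0,"turn": 0,"gripper": 50}])

```text
t: 17.42
tcp_pos: [0.3891, 0.0579, 0.2361]
ee_rot: [0.638, 0.77, 0.001, -0.0]
force: [-0.3, -0.1, -0.4]
gripper_width: 0.584
grip_force: 0.0
```

Run:
```python
from fxm import *
st(); s=camera('scene')
f=F(dep(s).reshape(-1,3)); m=(abs(f[:,2]-84)<8)&(abs(f[:,0])<60)&(abs(f[:,1])<115)&(s['frame'].min(2).ravel()>110)
p=f[m]; print(m.sum(),cv2.minAreaRect(p[:,:2].astype(np.float32)),np.percentile(p,[.5,50,99.5],axis=0).T.round(1).tolist()); print(np.linalg.lstsq(np.c_[p[:,:2],np.ones(len(p))],p[:,2],rcond=None)[0])
save('end',cv2.resize(s['frame'][170:320,160:360],(800,600),interpolation=cv2.INTER_CUBIC))
```

```text
17.43 [0.3891 0.0579 0.2361] yaw_y 10.72 F [-0.3 -0.1 -0.4] T [ 0.09 -0.05  0.04] 0.584 0.0 j7 -0.02
2271 ((0.08376312255859375, 0.285308837890625), (78.7729721069336, 182.64678955078125), 0.050640132278203964) [[-38.5, -11.1, 38.2], [-90.5, -24.4, 89.1], [76.2, 82.9, 90.5]]
[1.47464902e-02 4.12462346e-03 8.29369432e+01]
```

View pics/end.png

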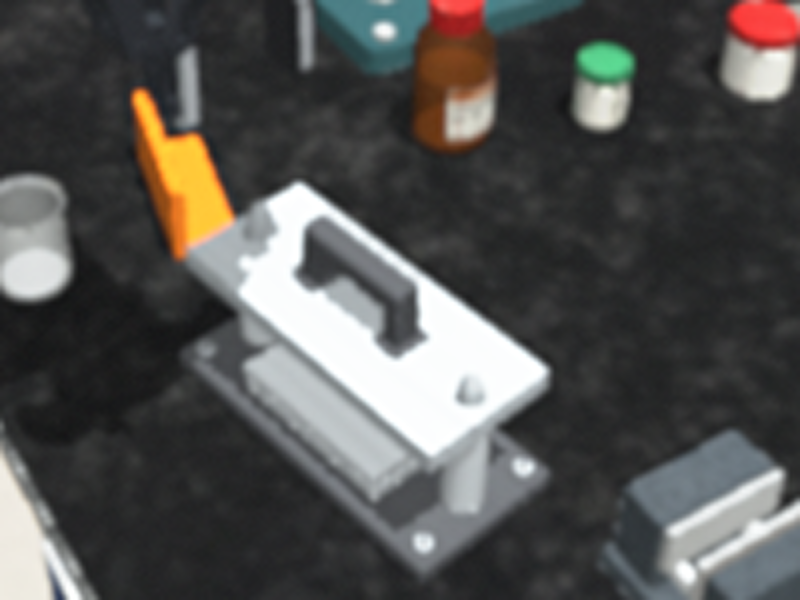

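The plate sits home on both shoulders, with the pin noses showing at (258,228) and (470,390). It is level, centred to within 0.3 mm, and the gripper is clear of it.

```bash
python3 -c "
from station import *
print(job_done())"
```

```text
the job is handed in; nothing more can be done
None
```

The angle is nested in the fixture's corner with its ends flush. The top plate rests home, level and released on both pins, the bystanders weren't touched, and the job was handed in at about 17.5 s; no verdict was returned.

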